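# Close and prime the slide lubricator

## Robot

A 6-joint arm with a two-finger parallel gripper is mounted at the origin on a cart in front of the work surface, level with it; the furniture and walls round the work are solid. World frame = base frame: x ahead of the robot, y to its left, z up, the work surface at z = 0. Lengths are in m, angles in rad, forces in N, time in s.
With the tool pointing down it reaches from about 0.325 to 0.775 m from the base axis. Payload 5.5 kg.
Tool frame: the origin (TCP) lies midway between the tips of the shut fingers; the grasp point (between the pads) lies 19 mm behind it (r.tcp_to_grasp is the distance from the TCP to the grasp point, in m); x points along the fingers, z is the direction in which the jaws open and shut, and the axes are right-handed (so a half turn about x gives the same grasp; the last joint's range is limited). The gripper opens to 85 mm and grips with 20 to 120 N. Pads are 22 mm wide; open, the fingers measure 114 mm over their backs; the gripper's body (76 mm by 85 mm) begins 54 mm behind the grasp point. The pads swing forward as they close: fully open they stand 13 mm farther back than shut.
Start: joints at [1.186, 0.091, 1.231, -0, 1.82, -0.057], TCP at [0.193, 0.568, 0.231] pointing down, gripper open.
Joint ranges: [-2.87, 2.87], [-0.86, 2.18], [0.17, 2.46], [-1.51, 4.65], [0.06, 2.69], [-2.65, 2.65]. Speed limits (rad/s): [2.57, 2.57, 3.01, 3.14, 3.14, 3.14].

## Interface

Orientations are given as [roll, pitch, yaw] about the fixed x, y, z axes, in that order (R = Rz(yaw) Ry(pitch) Rx(roll)).
In Python, from rig import telemetry, camera, finish_job, r gives the robot as it stands.
- The arm moves only by the tool send_rows, never from a script. Its argument "commands" is a list of rows, each a list of 4 numbers: the shift along the tool's x, y, z in m, then the turn about the tool's x in degrees. In form: [[dx, dy, dz, turn], ...]. A call has 1 to 12 rows; each row shifts and turns the commanded pose from where the row before left it, along the tool's axes as they then stand; what a row does not reach is not made up. A row lasts 1/8 s, in which the tool goes at most 62.5 mm and 10.7 degrees, less where a joint would pass 70% of its speed; a pose out of reach is approached as far as the arm can. A call with a gripper value outside its range is refused whole. "jaw" is the finger opening in m, from 0 to 0.0854, set as the call begins (left out, the last holds). The fingers move at their own pace and stop on an object; the grip force is fixed at half the most. Time passes only in rows, so rows that do not move let the fingers close. It gives the time, the measured TCP pose, the force and the opening at its end, in the units of the state.
- telemetry.get_state(): the state, without advancing time (a new reading comes with each control period).
- camera(name): name is "scene" or "side" or "wrist"; returns a dict with "color" (384x512x3 uint8, blue, green, red), "fx", "fy", "cx", "cy" (pixels), "R" (3x3) and "t" (3): a world point X has camera coordinates R X + t. Camera axes: x right, y down, z forward; pixel columns grow to the right and rows downward; lengths in m; the calibration is good to about 2 mm. A picture is of the moment at which its call begins. There is no depth.
- finish_job(): hands the job in, once; it reports no verdict.
The state is a dict: "time_s": time; "joint_positions": joint angles; "dq": joint speeds; "effort": joint torques, N m; "tcp_pos": TCP position; "orientation": TCP orientation; "contact_force": force on the tool from outside, world axes, zero at the start; "moment": the same for the moment, N m; "grip_width": finger opening in m.
Only numpy, scipy, OpenCV 4.12 (cv2) and the standard library are available. Lean on these libraries where they do the work, as an engineer would, in place of code of your own. Each camera call takes 0.05 s, during which the arm holds its last target. There are 200 camera calls.

## Task

The black wing-bar cap of the lubricator sits loose on top of its thread. Turn it backward (anticlockwise from above) until it drops into the thread start, then screw it clockwise fully home, without tipping it or lifting it off and feeling for the stops instead of wrenching against them. Only then press the pump plunger beside it down through its whole stroke and let it spring back up, leaving the hex key and the stack of plates in front where they lie.

Things in the scene. Friction and masses are not known exactly. Their poses are not given: they have to be found in the camera images.
- pump: fixed grey lubricator tank, 96 mm (its x) by 206 mm (its y) by 55 mm high; origin at the centre of its underside, z up. On its top stand the filler neck, axis at x 0, y +45 mm, and the sprung plunger, axis at x 0, y -55 mm. Sight glass on its -x (front) face.
- cap: loose black screw cap, 56 mm wide, 27 mm high, about 140 g, with a wing bar on top and three inner lugs; origin at the centre of its open underside, z up. It starts level and free on top of the thread, origin 72.5 mm above the pump's underside. It turns easily (under 0.1 N m) except at the stops. Dropping, it may hang askew on one lug: turn on a little and press lightly on top (7 N).
- cap_bar (a point): centre of the top edge of the cap's wing bar, 51 mm above the cap's origin. The bar is 10 mm thick (cap x), 54 mm long (cap y) and stands 24 mm above the cap's top face; at its foot is a boss 22 mm wide, 5 mm high. It can be pinched, or turned between loosely set fingers so that the cap can fall.
- plunger (a joint): sprung plunger of the pump, travel in m: 0 up (rest), 0.018 fully down; it springs back when let go. It takes 5 N to start and 13 N at full stroke.
- plunger_top (a point): centre of the top of the plunger's black knob (30 mm diameter), 118 mm above the pump's underside when up; pressed straight down
- hex_key_1: loose black hex key, 24 x 89 x 9 mm, lying in front of the pump; leave alone; origin at its underside's centre
- tag_blanks: loose stack of blank metal plates, 34 x 53 x 14 mm, lying in front of the pump; leave alone; origin at its underside's centre
- neck_axis (a point): on the neck's axis, 55 mm up. Turned back 15 to 75 degrees (unseen, differs each time) the cap drops 7 to 8 mm by its own weight if not held up; at most 25 degrees farther is a hard stop. Then 70 to 100 degrees clockwise lead it 4 to 5 mm down to a hard stop: home, cap origin 60.5 mm above the pump's underside. Clockwise before the drop is a dead end. Over 1 N m at a stop harms the thread.
Things that resemble listed ones, but are neither listed nor needed, are in the scene too. Several things have the shape of the cap; the one meant has the colours described above.

How it is judged:
On the way, in this order (a step that is already met when the one before it is completed fails the run):
1. the cap has dropped into the thread start (z of cap in the frame of pump below 0.0675 m and angle between cap's own z axis and vertical below 0.08 rad), for 0.1 s.
2. the cap is screwed fully home, level (z of cap in the frame of pump below 0.0615 m and angle between cap's own z axis and vertical below 0.06 rad), for 0.2 s.
3. the plunger is pressed through its whole stroke (value of joint plunger above 0.0165 m), for 0.05 s.
At the end, for the whole second after the job is handed in: the cap is at rest on the neck, level within 0.06 rad, screwed down to within 1 mm of the bottom of its thread; the plunger, pressed at least 16.5 of its 18 mm after that, is back within 2 mm of its rest (all of step 2 and z of cap in the frame of pump above 0.058 m and value of joint plunger below 0.002 m and linear speed of cap below 0.02 m/s); the robot touches nothing.
It fails at once if the cap is wrenched or rammed against the neck (over 120 N, about 1.2 N m of turning) (contact force between cap and pump above 120 N).
It fails at once if the plunger is pressed before the cap is home (value of joint plunger above 0.009 m and z of cap in the frame of pump above 0.062 m).
It fails at once if the cap is lifted off the neck or tipped (z of cap in the frame of pump above 0.09 m or angle between cap's own z axis and vertical above 0.35 rad).
It fails at once if the hex key or the stack of plates is moved by more than 20 mm (distance of any of hex_key_1, tag_blanks from where it was at the start of the episode above 0.02 m).
It also fails if it takes over 67 s, if anything falls off the work surface, if the arm or the gripper's body presses on something with over 40 N, if the wrist force passes 120 N, or if a joint passes its speed limit or range.

## Working session

There is one attempt and no reset: what is moved stays moved. The work goes in short steps, Python scripts to look and compute and a tool call to move; the robot and the scene stay as the last step left them, time stands still between calls to the robot, and variables do not carry over. Pictures are saved under pics/ and viewed, about 8 in all and at most 12, crops included, and the job is handed in when it is done.

Besides the shell and the picture viewer there is one more tool, called after "Request:" by a JSON object that holds its "api" and its "payload", one argument or row to a line. send_rows: Moves the arm, as the interface text tells. Its arguments: {"type":"object","properties":{"commands":{"type":"array"},"jaw":{"type":"number"}},"required":["commands"]}

```bash
mkdir -p pics; ls; python3 - <<'E'
from rig import telemetry,camera,r
import cv2,numpy as np
s=telemetry.get_state();print(s)
ims=[]
for n in("scene","side","wrist"):
    c=camera(n);cv2.imwrite(f"pics/{n}0.png",c["color"]);print(n,c["fx"],c["cx"],c["cy"],c["R"],c["t"])
E
```

```text
pics
{'time_s': 0.0, 'joint_positions': array([ 1.18632657e+00,  9.18530251e-02,  1.23188811e+00,  4.90432165e-06,
        1.81976425e+00, -5.66769587e-02]), 'dq': array([-3.46948181e-06,  2.19511967e-03, -6.56992561e-04,  1.04142850e-04,
       -1.24911876e-03, -8.65451198e-04]), 'effort': array([-2.47920369e-03, -4.58698618e+01, -4.18032968e+01, -2.66978377e-04,
        1.10281905e-02, -2.49647650e-05]), 'tcp_pos': array([0.19305747, 0.56780529, 0.23015309]), 'orientation': array([ 3.08242951,  1.56888359, -1.95775106]), 'contact_force': array([ 0.43151539,  0.12370167, -0.84251659]), 'moment': array([-0.00252886,  0.05143848,  0.00056999]), 'grip_width': 0.08507265252777077}
scene 412.2284536463076 254.95638008654709 191.97324649796354 [[-0.78629969 -0.61729369 -0.02610184]
 [-0.23057324  0.3323711  -0.91453017]
 [ 0.5732092  -0.7130764  -0.4036747 ]] [0.35448062 0.23064129 0.56863821]
side 355.46201446420986 254.2985612776905 193.79857926849746 [[ 0.93956259 -0.34235189 -0.00416187]
 [-0.1336345  -0.3555054  -0.92507174]
 [ 0.31522049  0.86971897 -0.3797696 ]] [-0.47799507  0.14138492  0.77426482]
wrist 329.46009267727396 257.2652137973531 192.50741871259254 [[ 0.32131557  0.94697099 -0.00149947]
 [ 0.9028402  -0.30586308  0.30220416]
 [ 0.28571994 -0.09845668 -0.95324205]] [-0.59935947 -0.03836371  0.37925197]
```

View pics/scene0.png

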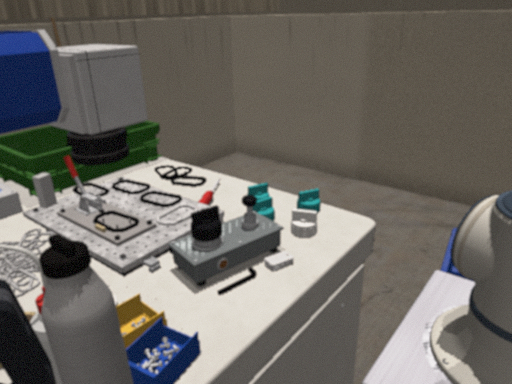

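View pics/side0.png

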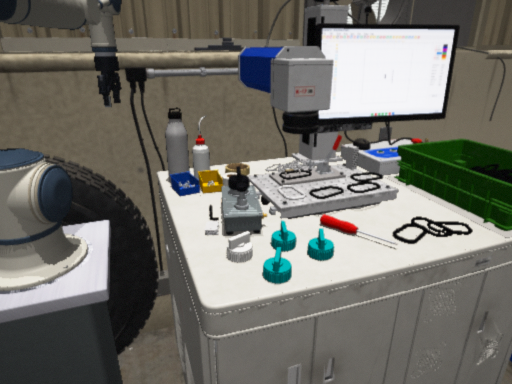

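The scene view shows the pump at about (228,245), the black cap at (206,228) and the plunger at (250,210). The side view shows the pump at about (240,205). Next I'll enlarge both areas.

```bash
python3 - <<'E'
import cv2,numpy as np
a=cv2.imread("pics/scene0.png")[175:300,160:300];b=cv2.imread("pics/side0.png")[155:245,195:275]
a=cv2.resize(a,(400,357),interpolation=cv2.INTER_CUBIC) if 0 else cv2.resize(a,None,fx=3,fy=3,interpolation=cv2.INTER_CUBIC)
b=cv2.resize(b,None,fx=4,fy=4,interpolation=cv2.INTER_CUBIC)
o=np.zeros((380,760,3),np.uint8);o[:375,:420]=a;o[:360,430:750]=b
cv2.imwrite("pics/c1.png",cv2.convertScaleAbs(o,alpha=1.6,beta=20))
E
```

```text
(no output)
```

View pics/c1.png

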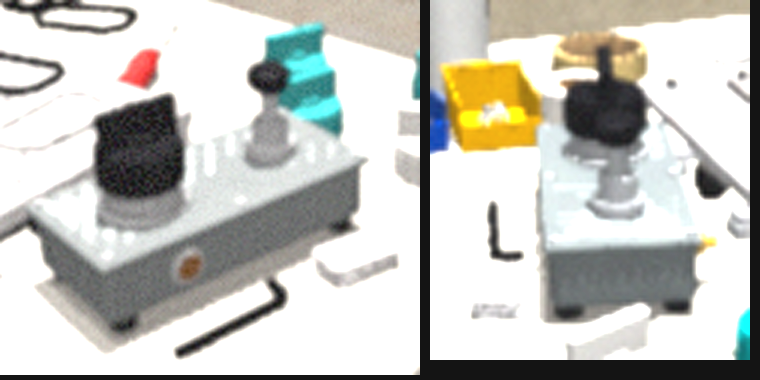

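View pics/wrist0.png

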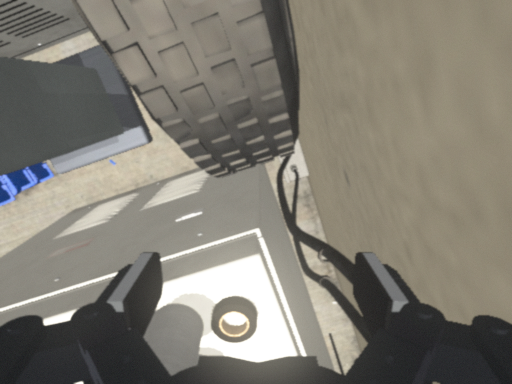

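The crops show the pump's top corners in the scene image near (172,244), (195,264) and (280,228). The bar top is near (205,209) and the knob near (250,197). In the side view the near top edge runs from (224.5,215.5) to (260,215.5). The wrist view shows only the table's left side, with no pump. I'll cast rays from these points.

```bash
cat > h.py <<'E'
import numpy as np,cv2
from rig import telemetry,camera,r
def ray(c,u,v):
    d=c["R"].T@np.array([(u-c["cx"])/c["fx"],(v-c["cy"])/c["fy"],1]);return -c["R"].T@c["t"],d
def onz(c,u,v,z):
    o,d=ray(c,u,v);return o+d*(z-o[2])/d[2]
def proj(c,X):
    p=c["R"]@np.array(X)+c["t"];return c["fx"]*p[0]/p[2]+c["cx"],c["fy"]*p[1]/p[2]+c["cy"]
E
python3 - <<'E'
from h import *
np.set_printoptions(precision=4,suppress=True)
A=camera("scene");B=camera("side")
for n,c,u,v,z in [("L",A,171.7,244,.055),("F",A,195,264.3,.055),("R",A,280,228.3,.055),("Bk",A,256.7,213.3,.055),("knobtop",A,249.5,196,.118),("neck base",A,207,246,.056),("bar",A,205.3,209.3,.1235),("bar0",A,192.3,211,.1235),("bar1",A,217.5,207,.1235),
 ("sFL",B,224.5,215.5,.055),("sFR",B,260,215.5,.055),("sBar",B,238.3,167.5,.1235)]: print(n,onz(c,u,v,z))
E
```

```text
L [0.5459 0.1278 0.055 ]
F [0.4618 0.1496 0.055 ]
R [ 0.4163 -0.0384  0.055 ]
Bk [ 0.4942 -0.0636  0.055 ]
knobtop [ 0.4738 -0.0169  0.118 ]
neck base [0.4859 0.0955 0.056 ]
bar [0.4951 0.0834 0.1235]
bar0 [0.5095 0.1018 0.1235]
bar1 [0.4835 0.0636 0.1235]
sFL [ 0.4166 -0.0469  0.055 ]
sFR [ 0.4955 -0.0765  0.055 ]
sBar [0.496  0.0901 0.1235]
```

```bash
cat >> h.py <<'E'
from scipy.spatial.transform import Rotation as Ro
np.set_printoptions(precision=4,suppress=True)
def tri(c1,p1,c2,p2):
    (o1,d1),(o2,d2)=ray(c1,*p1),ray(c2,*p2)
    s=np.linalg.lstsq(np.c_[d1,-d2],o2-o1,rcond=None)[0];a,b=o1+s[0]*d1,o2+s[1]*d2
    return (a+b)/2,np.linalg.norm(a-b)
def tool():
    s=telemetry.get_state();return s,Ro.from_euler("xyz",s["orientation"]).as_matrix()
E
python3 - <<'E'
from h import *
A=camera("scene");B=camera("side")
print("lens",tri(A,(100,150),B,(307,128)));print("bottle",tri(A,(65,245),B,(174,110)));print("knob",tri(A,(249.5,200),B,(241.5,183)));print("bar",tri(A,(205.3,209.3),B,(238.3,167.5)))
print("camside",-B["R"].T@B["t"])
s,R=tool();print(R)
for n,p in(("neck+.25",[.491,.087,.28]),): print(R.T@(np.array(p)-s["tcp_pos"]))
W=camera("wrist");print("wristcam in tool",R.T@(-W["R"].T@W["t"]-s["tcp_pos"]),(W["R"]@R))
E
```

```text
lens (array([0.7229, 0.1336, 0.2066]), np.float64(0.0027813398889796545))
bottle (array([0.3777, 0.3891, 0.24  ]), np.float64(0.0012716722701365658))
knob (array([ 0.4705, -0.0103,  0.1151]), np.float64(0.005232852087487284))
bar (array([0.4941, 0.0847, 0.1249]), np.float64(0.0010985498148966574))
camside [ 0.2239 -0.7868  0.4228]
[[-0.0002 -0.9467  0.322 ]
 [-0.0005  0.322   0.9467]
 [-1.      0.     -0.0005]]
[-0.0489 -0.4368 -0.3595]
wristcam in tool [-0.142   0.0785 -0.0001] [[-0.0004  0.0007  1.    ]
 [-0.3023 -0.9532  0.0006]
 [ 0.9532 -0.3023  0.0005]]
```

Request:
{"api": "send_rows", "payload": {
  "commands": [
    [-0.05,0,0,0],
    [-0.05,0,0,0],
    [0,-0.0437,-0.036,0],
    [0,-0.0437,-0.036,0],
    [0,-0.0437,-0.036,0],
    [0,-0.0437,-0.036,0],
    [0,-0.0437,-0.036,0],
    [0,-0.0437,-0.036,0],
    [0,-0.0437,-0.036,0],
    [0,-0.0437,-0.036,0],
    [0,-0.0437,-0.036,0],
    [0,-0.0437,-0.036,0]
  ]
}}

```text
time_s: 1.9
tcp_pos: [0.4917, 0.0848, 0.3315]
orientation: [-0.96, 1.57, 0.283]
contact_force: [1.0, 0.8, -0.0]
grip_width: 0.0854
```

Request:
{"api": "send_rows", "payload": {
  "commands": [
    [0.01,0,0,10],
    [0.01,0,0,10],
    [0.01,0,0,10],
    [0.01,0,0,10],
    [0.01,0,0,10],
    [0.01,0,0,10],
    [0.01,0,0,10],
    [0.01,0,0,10],
    [0.01,0,0,10],
    [0,0,0,10],
    [0,0,0,0],
    [0,0,0,0]
  ],
  "jaw": 0.05
}}

```text
time_s: 3.4
tcp_pos: [0.4911, 0.0865, 0.2415]
orientation: [0.597, 1.57, 0.098]
contact_force: [0.6, -0.1, -0.3]
grip_width: 0.0498
```

```bash
python3 - <<'E'
from h import *
s,R=tool();print(s["tcp_pos"],s["joint_positions"],s["contact_force"],s["moment"],s["grip_width"]);print(R)
W=camera("wrist");print(proj(W,[.4935,.086,.1235]),proj(W,[.466,-.0095,.118]),proj(W,[.491,.087,.055]))
cv2.imwrite("pics/w1.png",W["color"])
E
```

```text
[0.4911 0.0865 0.2415] [ 0.1062 -0.1795  1.4752 -0.      1.8454  0.6052] [ 0.6364 -0.0875 -0.2729] [ 0.0364  0.0095 -0.0033] 0.04980790761797279
[[ 0.0004  0.4786  0.878 ]
 [ 0.      0.878  -0.4786]
 [-1.      0.0002  0.0004]]
(np.float64(261.36843184614617), np.float64(185.55273026903336)) (np.float64(284.076296109612), np.float64(284.32117839559214)) (np.float64(257.9267557556077), np.float64(166.95352776656065))
```

View pics/w1.png

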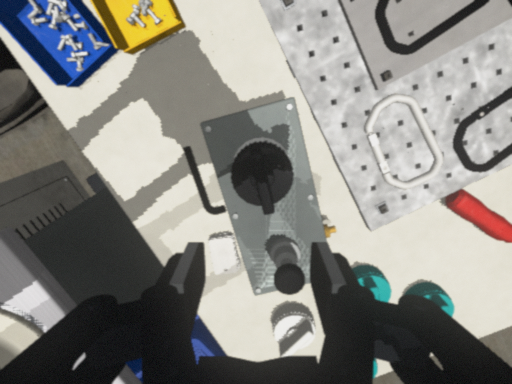

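The wrist view shows the pump from above: cap at about (262,172), its bar near (265,190) and the knob near (288,276). I'll enlarge the bar.

```bash
python3 - <<'E'
import cv2
a=cv2.imread("pics/w1.png")[125:305,200:340]
a=cv2.resize(a,None,fx=3.3,fy=3.3,interpolation=cv2.INTER_CUBIC)
cv2.imwrite("pics/w1c.png",cv2.convertScaleAbs(a,alpha=3,beta=0))
E
```

```text
(no output)
```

View pics/w1c.png

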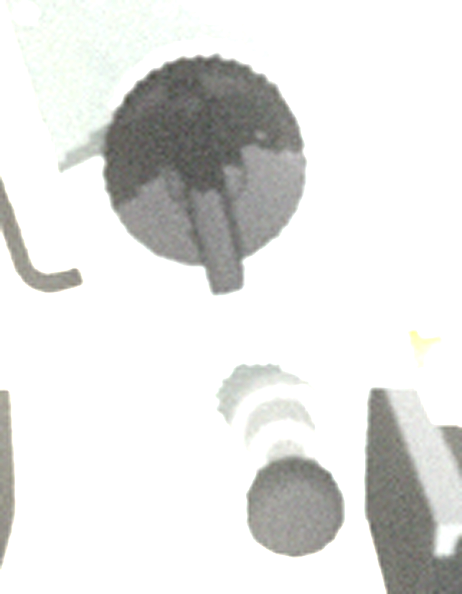

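The crop shows the bar running down and slightly right, with its near end at image (269,213). The knob centre is at (290,277) and the cap disc centre at (262,173).

```bash
python3 - <<'E'
from h import *
W=camera("wrist");f=lambda x,y,z:onz(W,200+x/3.3,125+y/3.3,z)
a,b=f(203,200,.1235),f(228,290,.1235);d=a-b;d/=np.linalg.norm(d)
print("end",b,"ang",np.degrees(np.arctan2(d[1],d[0])),"centre",b+.027*d)
print("disc",f(205,160,.0985),"knob",f(296,505,.118))
s,R=tool();print("tooly",np.degrees(np.arctan2(R[1,1],R[0,1])))
E
```

```text
end [0.4878 0.0617 0.1235] ang 76.54895917585776 centre [0.4941 0.088  0.1235]
disc [0.4962 0.0889 0.0985] knob [ 0.4735 -0.006   0.118 ]
tooly 61.34056939091092
```

Request:
{"api": "send_rows", "payload": {
  "commands": [
    [0,0.0024,0.002,-7.5],
    [0.02,0,0,-7],
    [0.02,0,0,0],
    [0.02,0,0,0],
    [0.02,0,0,0],
    [0.02,0,0,0],
    [0.012,0,0,0],
    [0.008,0,0,0],
    [0.006,0,0,0],
    [0.006,0,0,0],
    [0,0,0,0],
    [0,0,0,0]
  ],
  "jaw": 0.05
}}

```text
time_s: 5.0
tcp_pos: [0.4941, 0.0877, 0.1097]
orientation: [0.32, 1.57, 0.071]
contact_force: [-0.3, 0.2, -0.2]
grip_width: 0.0497
```

```bash
cat >> h.py <<'E'
def look(name,views=("scene","side","wrist")):
    s,R=tool();print(s["time_s"],s["tcp_pos"],"tooly",round(np.degrees(np.arctan2(R[1,1],R[0,1])),1),"F",s["contact_force"],"M",s["moment"],"w",round(s["grip_width"],4),"j6",s["joint_positions"][5],"eff6",s["effort"][5])
    box={"scene":(170,270,165,275),"side":(150,230,195,285),"wrist":(100,384,130,400)};o=[]
    for v in views:
        c=camera(v);a,b,x,y=box[v];i=c["color"][a:b,x:y];cv2.imwrite(f"pics/{name}_{v}_full.png",c["color"])
        o.append(cv2.resize(i,(int(i.shape[1]*290/i.shape[0]),290),interpolation=cv2.INTER_CUBIC))
    cv2.imwrite(f"pics/{name}.png",cv2.convertScaleAbs(np.hstack(o),alpha=1.8,beta=10))
E
python3 -c "
from h import *
look('a1')"
```

```text
5.0 [0.4941 0.0877 0.1097] tooly 75.7 F [-0.2545  0.2325 -0.2411] M [ 0.0077 -0.029   0.0243] w 0.0497 j6 0.3571331021363965 eff6 -0.0001089204511117714
```

View pics/a1.png

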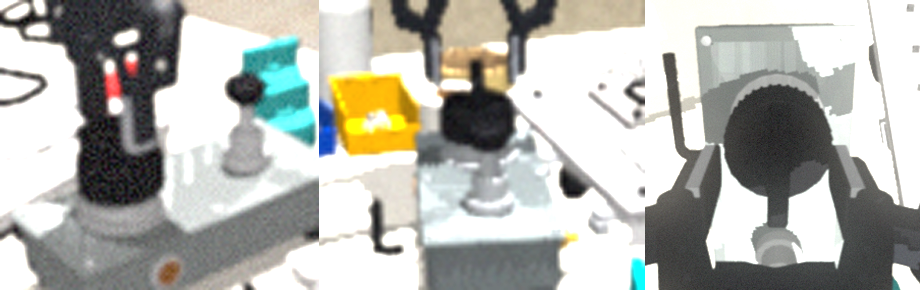

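The bar stands centred and aligned between the pads: the wrist panel shows the bar at column 778 and the pads at 705 and 848. I'll close loosely around it.

Request:
{"api": "send_rows", "payload": {
  "commands": [
    [0,0,0,0],
    [0,0,0,0],
    [0,0,0,0],
    [0,0,0,0],
    [0,0,0,0]
  ],
  "jaw": 0.016
}}

```text
time_s: 5.78
tcp_pos: [0.4939, 0.0877, 0.1093]
orientation: [-1.348, 1.571, -1.597]
contact_force: [0.5, 0.6, 0.3]
grip_width: 0.0161
```

Request:
{"api": "send_rows", "payload": {
  "commands": [
    [0,0,0,-3],
    [0,0,0,-3],
    [0,0,0,-3],
    [0,0,0,-3],
    [0,0,0,-3],
    [0,0,0,0]
  ]
}}

```text
time_s: 6.52
tcp_pos: [0.4942, 0.0877, 0.1094]
orientation: [0.025, 1.57, 0.037]
contact_force: [1.1, -0.4, 0.2]
grip_width: 0.0158
```

```bash
python3 -c "
from h import *
look('a2',('side','scene'))"
```

```text
6.525 [0.4942 0.0877 0.1094] tooly 90.7 F [ 1.0528 -0.4106  0.2049] M [ 0.0273 -0.16   -0.0046] w 0.0158 j6 0.0957913329035928 eff6 -0.30662326142191887
```

Request:
{"api": "send_rows", "payload": {
  "commands": [
    [0,0,0,-2],
    [0,0,0,-2],
    [0,0,0,-2],
    [0,0,0,0],
    [0,0,0,0]
  ]
}}

```text
time_s: 7.25
tcp_pos: [0.4939, 0.0876, 0.1093]
orientation: [-2.584, 1.571, -2.467]
contact_force: [0.8, 0.1, 1.0]
grip_width: 0.0164
```

```bash
python3 -c "
from h import *
look('a3',('side','scene'))
a=cv2.imread('pics/a2.png');b=cv2.imread('pics/a3.png');o=np.vstack([a,b]);print(o.shape);cv2.imwrite('pics/a23.png',o[:, :800])"
```

```text
7.25 [0.4939 0.0876 0.1093] tooly 96.7 F [0.832  0.0806 1.0377] M [-0.0571 -0.1254 -0.0309] w 0.0164 j6 -0.009199519207377578 eff6 -0.03749563009478152
(580, 645, 3)
```

View pics/a23.png

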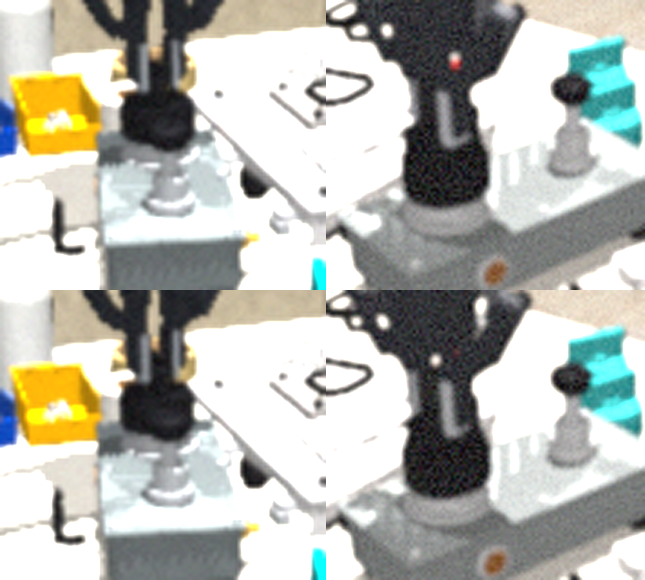

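Both panels show the cap level and not yet dropped, with its black lower rim at its initial height. From here I'll track the rim's row numerically, in the scene and side views.

```bash
cat >> h.py <<'E'
def rim(img,u0,u1,v0,v1,th=75):
    p=img[v0:v1,u0:u1].astype(float).mean(axis=(1,2));k=[i for i in range(1,len(p)) if p[i-1]<th<=p[i]]
    return [round(v0+i-1+(th-p[i-1])/(p[i]-p[i-1]),2) for i in k]
def chk():
    s,R=tool();A=camera("scene")["color"];cv2.imwrite(f"pics/s{s['time_s']:.2f}.png",A)
    print(s["time_s"],"yaw",round(np.degrees(np.arctan2(R[1,1],R[0,1])),1),"tcp",s["tcp_pos"],"F",s["contact_force"],"M",s["moment"],"w",round(s["grip_width"],4),"eff6",round(s["effort"][5],3),"rim L/C/R",[rim(A,a,a+6,215,255,60) for a in(196,203,210)])
E
python3 -c "
from h import *
for f in('scene0','a1_scene_full','a2_scene_full','a3_scene_full'):
    A=cv2.imread(f'pics/{f}.png');print(f,[rim(A,a,a+6,215,255,60) for a in(196,203,210)])
A=cv2.imread('pics/scene0.png');print(A[225:250,203:209].mean(axis=(1,2)))"
```

```text
scene0 [[np.float64(241.09)], [np.float64(241.5)], [np.float64(240.4)]]
a1_scene_full [[np.float64(240.8)], [np.float64(241.2), np.float64(252.84)], [np.float64(219.36), np.float64(240.11)]]
a2_scene_full [[np.float64(241.06)], [np.float64(241.63), np.float64(252.96)], [np.float64(240.46)]]
a3_scene_full [[np.float64(241.24)], [np.float64(241.75), np.float64(253.11)], [np.float64(240.65)]]
[26.7778 24.0556 26.7222 22.6111 20.9444 11.8333 10.7222 12.7778  8.
 11.2222  8.0556  8.6111 13.7222 12.0556 10.0556 24.6667 50.3333 69.6111
 80.7778 83.8333 82.5556 74.6111 76.3889 87.2222 91.9444]
```

Request:
{"api": "send_rows", "payload": {
  "commands": [
    [0,0,0,-2],
    [0,0,0,-2],
    [0,0,0,-2],
    [0,0,0,-2],
    [0,0,0,-2],
    [0,0,0,0],
    [0,0,0,0]
  ]
}}

```text
time_s: 8.22
tcp_pos: [0.4939, 0.0877, 0.1092]
orientation: [2.263, 1.571, 2.555]
contact_force: [0.2, 0.1, 1.8]
grip_width: 0.0162
```

```bash
python3 -c "
from h import *
chk()"
```

```text
8.225 yaw 106.7 tcp [0.4939 0.0877 0.1092] F [0.1743 0.0588 1.7945] M [-0.1007 -0.1014 -0.0082] w 0.0162 eff6 -0.03 rim L/C/R [[np.float64(241.38)], [np.float64(241.78), np.float64(252.89)], [np.float64(240.62)]]
```

Request:
{"api": "send_rows", "payload": {
  "commands": [
    [0,0,0,-2],
    [0,0,0,-2],
    [0,0,0,-2],
    [0,0,0,-2],
    [0,0,0,-2],
    [0,0,0,0],
    [0,0,0,0]
  ]
}}

```text
time_s: 9.15
tcp_pos: [0.4939, 0.0877, 0.1092]
orientation: [2.448, 1.571, 2.915]
contact_force: [-0.1, 0.1, -0.4]
grip_width: 0.0159
```

```bash
python3 -c "
from h import *
chk()"
```

```text
9.15 yaw 116.7 tcp [0.4939 0.0877 0.1092] F [-0.0863  0.124  -0.4118] M [-0.0081  0.0045 -0.026 ] w 0.0159 eff6 -0.017 rim L/C/R [[np.float64(241.41)], [np.float64(241.77), np.float64(253.2)], [np.float64(240.74)]]
```

Request:
{"api": "send_rows", "payload": {
  "commands": [
    [0,0,0,-2],
    [0,0,0,-2],
    [0,0,0,-2],
    [0,0,0,-2],
    [0,0,0,-2],
    [0,0,0,0],
    [0,0,0,0]
  ]
}}

```text
time_s: 10.07
tcp_pos: [0.494, 0.0877, 0.1094]
orientation: [-0.523, 1.571, 0.117]
contact_force: [-0.1, 0.1, 2.0]
grip_width: 0.016
```

```bash
python3 -c "
from h import *
chk()"
```

```text
10.075 yaw 126.7 tcp [0.494  0.0877 0.1094] F [-0.0531  0.0572  2.0394] M [-0.042  -0.1098  0.0261] w 0.016 eff6 -0.035 rim L/C/R [[np.float64(241.3)], [np.float64(241.67), np.float64(252.93)], [np.float64(240.63)]]
```

Request:
{"api": "send_rows", "payload": {
  "commands": [
    [0,0,0,-2],
    [0,0,0,-2],
    [0,0,0,-2],
    [0,0,0,-2],
    [0,0,0,-2],
    [0,0,0,0],
    [0,0,0,0]
  ]
}}

```text
time_s: 11.0
tcp_pos: [0.4939, 0.0877, 0.1092]
orientation: [2.334, 1.571, -3.134]
contact_force: [0.1, -0.4, 0.0]
grip_width: 0.0157
```

```bash
python3 -c "
from h import *
chk()"
```

```text
11.0 yaw 136.7 tcp [0.4939 0.0877 0.1092] F [ 0.1226 -0.3874  0.0048] M [-0.0414  0.0004 -0.0045] w 0.0157 eff6 -0.013 rim L/C/R [[np.float64(244.67)], [np.float64(245.22), np.float64(253.19)], [np.float64(244.0)]]
```

Request:
{"api": "send_rows", "payload": {
  "commands": [
    [0,0,0,-2],
    [0,0,0,-2],
    [0,0,0,-2],
    [0,0,0,-2],
    [0,0,0,0],
    [0,0,0,0]
  ]
}}

```text
time_s: 11.8
tcp_pos: [0.494, 0.0877, 0.1094]
orientation: [-0.866, 1.571, 0.089]
contact_force: [0.0, -0.7, 1.3]
grip_width: 0.0162
```

```bash
python3 -c "
from h import *
chk()"
```

```text
11.8 yaw 144.7 tcp [0.494  0.0877 0.1094] F [ 0.0058 -0.701   1.2657] M [ 0.0094 -0.0025 -0.0038] w 0.0162 eff6 -0.032 rim L/C/R [[np.float64(244.69)], [np.float64(245.33), np.float64(253.02)], [np.float64(244.03)]]
```

The rim dropped 3.4 px evenly, about 7.5 mm, so the cap is in the thread start and level. I'll lower the fingers and turn clockwise.

Request:
{"api": "send_rows", "payload": {
  "commands": [
    [0.0035,0,0,0],
    [0.0035,0,0,2],
    [0,0,0,4],
    [0,0,0,4],
    [0,0,0,4],
    [0,0,0,4],
    [0,0,0,4],
    [0,0,0,4],
    [0,0,0,4],
    [0,0,0,0]
  ]
}}

```text
time_s: 13.1
tcp_pos: [0.4937, 0.0877, 0.1017]
orientation: [2.788, 1.57, -3.064]
contact_force: [0.6, -0.8, 0.3]
grip_width: 0.0158
```

```bash
python3 -c "
from h import *
chk()"
```

```text
13.1 yaw 114.7 tcp [0.4937 0.0877 0.1017] F [ 0.5795 -0.7519  0.3155] M [ 0.0245 -0.0026  0.0236] w 0.0158 eff6 0.404 rim L/C/R [[np.float64(244.58)], [np.float64(245.21), np.float64(253.5)], [np.float64(220.04), np.float64(243.91)]]
```

Request:
{"api": "send_rows", "payload": {
  "commands": [
    [0,0,0,3],
    [0,0,0,3],
    [0,0,0,3],
    [0,0,0,3],
    [0,0,0,3],
    [0,0,0,3],
    [0,0,0,3],
    [0,0,0,3],
    [0,0,0,3],
    [0,0,0,3],
    [0,0,0,0]
  ]
}}

```text
time_s: 14.52
tcp_pos: [0.4939, 0.0877, 0.102]
orientation: [-2.923, 1.571, -3.014]
contact_force: [-0.3, -0.6, -0.2]
grip_width: 0.016
```

```bash
python3 -c "
from h import *
chk()"
```

```text
14.525 yaw 84.8 tcp [0.4939 0.0877 0.102 ] F [-0.3455 -0.5637 -0.1865] M [-0.0208 -0.0642 -0.0172] w 0.016 eff6 0.294 rim L/C/R [[np.float64(245.2)], [np.float64(219.15), np.float64(246.04), np.float64(253.39)], [np.float64(245.03)]]
```

Request:
{"api": "send_rows", "payload": {
  "commands": [
    [0.002,0,0,2],
    [0,0,0,2],
    [0,0,0,2],
    [0,0,0,2],
    [0,0,0,2],
    [0,0,0,2],
    [0,0,0,2],
    [0,0,0,2],
    [0,0,0,2],
    [0,0,0,2],
    [0,0,0,0],
    [0,0,0,0]
  ]
}}

```text
time_s: 16.08
tcp_pos: [0.4939, 0.0876, 0.1003]
orientation: [-2.288, 1.571, -2.729]
contact_force: [0.3, -0.6, -0.2]
grip_width: 0.0156
```

```bash
python3 -c "
from h import *
chk()"
```

```text
16.075 yaw 64.7 tcp [0.4939 0.0876 0.1003] F [ 0.3262 -0.588  -0.2378] M [ 0.0641 -0.0808  0.0072] w 0.0156 eff6 0.019 rim L/C/R [[np.float64(245.56)], [np.float64(222.41), np.float64(246.7), np.float64(253.62)], [np.float64(245.73)]]
```

Request:
{"api": "send_rows", "payload": {
  "commands": [
    [0,0,0,2],
    [0,0,0,2],
    [0,0,0,2],
    [0,0,0,2],
    [0,0,0,2],
    [0,0,0,0],
    [0,0,0,0]
  ]
}}

```text
time_s: 17.0
tcp_pos: [0.4939, 0.0876, 0.1003]
orientation: [0.119, 1.571, -0.497]
contact_force: [0.4, -0.8, -0.6]
grip_width: 0.0158
```

```bash
python3 -c "
from h import *
chk()"
```

```text
17.0 yaw 54.7 tcp [0.4939 0.0876 0.1003] F [ 0.3895 -0.8167 -0.5642] M [-0.0005 -0.1016  0.003 ] w 0.0158 eff6 0.019 rim L/C/R [[np.float64(245.92)], [np.float64(222.88), np.float64(246.94), np.float64(253.55)], [np.float64(246.11)]]
```

Request:
{"api": "send_rows", "payload": {
  "commands": [
    [0.002,0,0,1],
    [0,0,0,1],
    [0,0,0,1],
    [0,0,0,1],
    [0,0,0,0],
    [0,0,0,0]
  ]
}}

```text
time_s: 17.8
tcp_pos: [0.4939, 0.0877, 0.0983]
orientation: [-2.225, 1.571, -2.911]
contact_force: [1.4, -0.6, -0.4]
grip_width: 0.0158
```

```bash
python3 -c "
from h import *
chk()"
```

```text
17.8 yaw 50.7 tcp [0.4939 0.0877 0.0983] F [ 1.3729 -0.6498 -0.3639] M [ 0.0057 -0.1164  0.0199] w 0.0158 eff6 0.027 rim L/C/R [[np.float64(246.22)], [np.float64(223.93), np.float64(247.06), np.float64(253.76)], [np.float64(246.29)]]
```

Request:
{"api": "send_rows", "payload": {
  "commands": [
    [0,0,0,1],
    [0,0,0,1],
    [0,0,0,1],
    [0,0,0,1],
    [0,0,0,0],
    [0,0,0,0]
  ]
}}

```text
time_s: 18.6
tcp_pos: [0.4939, 0.0876, 0.0982]
orientation: [-2.031, 1.571, -2.787]
contact_force: [-0.0, -0.8, -0.5]
grip_width: 0.0163
```

```bash
python3 -c "
from h import *
chk()"
```

```text
18.6 yaw 46.7 tcp [0.4939 0.0876 0.0982] F [-0.0259 -0.7906 -0.488 ] M [-0.0498 -0.1236  0.0033] w 0.0163 eff6 0.025 rim L/C/R [[np.float64(246.27)], [np.float64(223.93), np.float64(246.98), np.float64(253.76)], [np.float64(246.37)]]
```

Request:
{"api": "send_rows", "payload": {
  "commands": [
    [0,0,0,1],
    [0,0,0,1],
    [0,0,0,1],
    [0,0,0,1],
    [0,0,0,0],
    [0,0,0,0]
  ]
}}

```text
time_s: 19.4
tcp_pos: [0.4939, 0.0877, 0.0982]
orientation: [-2.514, 1.571, 2.944]
contact_force: [0.5, 0.4, -0.8]
grip_width: 0.0159
```

```bash
python3 -c "
from h import *
chk()"
```

```text
19.4 yaw 42.7 tcp [0.4939 0.0877 0.0982] F [ 0.501   0.3541 -0.8175] M [ 0.0055 -0.1246 -0.0154] w 0.0159 eff6 0.019 rim L/C/R [[np.float64(246.37)], [np.float64(223.99), np.float64(246.99)], [np.float64(246.44)]]
```

Request:
{"api": "send_rows", "payload": {
  "commands": [
    [0,0,0,1],
    [0,0,0,1],
    [0,0,0,1],
    [0,0,0,1],
    [0,0,0,0],
    [0,0,0,0]
  ]
}}

```text
time_s: 20.2
tcp_pos: [0.4939, 0.0877, 0.0983]
orientation: [2.382, 1.571, 1.487]
contact_force: [0.6, 0.5, -1.0]
grip_width: 0.0159
```

```bash
python3 -c "
from h import *
chk()"
```

```text
20.2 yaw 38.7 tcp [0.4939 0.0877 0.0983] F [ 0.6029  0.516  -1.0019] M [-0.0183 -0.1286  0.0497] w 0.0159 eff6 0.016 rim L/C/R [[np.float64(246.29)], [np.float64(223.91), np.float64(247.35)], [np.float64(246.55)]]
```

Request:
{"api": "send_rows", "payload": {
  "commands": [
    [0,0,0,1],
    [0,0,0,1],
    [0,0,0,1],
    [0,0,0,1],
    [0,0,0,0],
    [0,0,0,0]
  ]
}}

```text
time_s: 21.0
tcp_pos: [0.4939, 0.0877, 0.0983]
orientation: [-0.607, 1.571, -1.572]
contact_force: [0.3, 0.3, -0.1]
grip_width: 0.0159
```

```bash
python3 -c "
from h import *
chk()"
```

```text
21.0 yaw 34.7 tcp [0.4939 0.0877 0.0983] F [ 0.3027  0.3329 -0.1197] M [ 0.0326 -0.0887  0.0267] w 0.0159 eff6 0.017 rim L/C/R [[np.float64(246.47)], [np.float64(223.78), np.float64(247.4)], [np.float64(246.63)]]
```

Request:
{"api": "send_rows", "payload": {
  "commands": [
    [0,0,0,1],
    [0,0,0,1],
    [0,0,0,1],
    [0,0,0,0],
    [0,0,0,0]
  ]
}}

```text
time_s: 21.68
tcp_pos: [0.4939, 0.0877, 0.0983]
orientation: [-2.709, 1.571, 2.557]
contact_force: [1.0, 0.3, -0.2]
grip_width: 0.0158
```

```bash
python3 -c "
from h import *
chk();look('b1',('wrist','scene'))"
```

```text
21.675 yaw 31.7 tcp [0.4939 0.0877 0.0983] F [ 1.0491  0.2842 -0.1762] M [-0.0248 -0.0898  0.0225] w 0.0158 eff6 0.028 rim L/C/R [[np.float64(246.5)], [np.float64(223.73), np.float64(247.45)], [np.float64(246.56)]]
21.725 [0.4939 0.0877 0.0983] tooly 31.7 F [ 0.3811  0.0312 -0.6166] M [-0.0508 -0.1333  0.0399] w 0.016 j6 1.1249560309509725 eff6 0.022403852781280875
```

View pics/b1.png

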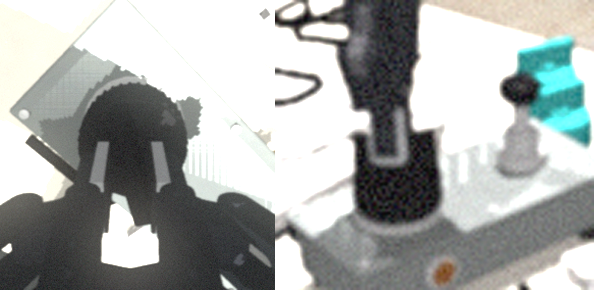

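The wrist panel shows the bar skewed about 15° in the slot and being driven, with the cap low on the neck. I'll keep turning until I feel the stop.

Request:
{"api": "send_rows", "payload": {
  "commands": [
    [0,0,0,1],
    [0,0,0,1],
    [0,0,0,1],
    [0,0,0,1],
    [0,0,0,0],
    [0,0,0,0]
  ]
}}

```text
time_s: 22.58
tcp_pos: [0.494, 0.0877, 0.0983]
orientation: [1.402, 1.571, 0.315]
contact_force: [2.1, -0.2, 0.0]
grip_width: 0.016
```

```bash
python3 -c "
from h import *
chk()"
```

```text
22.575 yaw 27.7 tcp [0.494  0.0877 0.0983] F [ 2.1254 -0.2222  0.0026] M [ 0.1156 -0.3208  0.2285] w 0.016 eff6 0.193 rim L/C/R [[np.float64(246.55)], [np.float64(223.43), np.float64(247.46)], [np.float64(246.56)]]
```

Request:
{"api": "send_rows", "payload": {
  "commands": [
    [0,0,0,1],
    [0,0,0,1],
    [0,0,0,1],
    [0,0,0,0],
    [0,0,0,0]
  ]
}}

```text
time_s: 23.25
tcp_pos: [0.494, 0.0878, 0.0983]
orientation: [1.441, 1.571, 0.302]
contact_force: [3.8, 0.6, -1.8]
grip_width: 0.0165
```

```bash
python3 -c "
from h import *
chk()"
```

```text
23.25 yaw 24.7 tcp [0.494  0.0878 0.0983] F [ 3.8297  0.5634 -1.8442] M [ 0.1137 -0.6529  0.5507] w 0.0165 eff6 0.531 rim L/C/R [[np.float64(246.49)], [np.float64(223.22), np.float64(247.38)], [np.float64(246.57)]]
```

The stop is felt at 0.55 N m, with the rim row no longer changing. I'll back off within the slack, open and rise.

Request:
{"api": "send_rows", "payload": {
  "commands": [
    [0,0,0,-5],
    [0,0,0,-5],
    [0,0,0,-4],
    [0,0,0,0]
  ]
}}

```text
time_s: 23.8
tcp_pos: [0.4933, 0.0874, 0.0981]
orientation: [-1.956, 1.569, -2.853]
contact_force: [0.5, -0.7, -0.3]
grip_width: 0.0164
```

Request:
{"api": "send_rows", "payload": {
  "commands": [
    [0,0,0,0],
    [0,0,0,0],
    [0,0,0,0],
    [-0.02,0,0,0],
    [-0.03,0,0,0],
    [-0.04,0,0,0],
    [-0.04,0,0,0],
    [0,0,0,0],
    [0,0,0,0]
  ],
  "jaw": 0.04
}}

```text
time_s: 24.92
tcp_pos: [0.494, 0.0877, 0.2288]
orientation: [1.018, 1.57, 0.123]
contact_force: [0.6, 0.4, 0.1]
grip_width: 0.0403
```

```bash
python3 - <<'E'
from h import *
chk();look('d1',('scene','side'))
B=camera("side");print("bar top pred home",proj(B,[.494,.0877,.1115]),"now/orig",proj(B,[.494,.0877,.1235]))
s,R=tool();W=camera("wrist");cv2.imwrite("pics/d1w.png",W["color"]);print(proj(W,[.472,-.008,.118]),R.T@(np.array([.472,-.008,.130])-s["tcp_pos"]))
a=cv2.imread("pics/d1.png");w=cv2.resize(W["color"],(387,290));o=np.vstack([a[:,:640],np.pad(w,((0,0),(0,640-387),(0,0)))]);cv2.imwrite("pics/d2.png",o)
E
```

```text
24.925 yaw 38.7 tcp [0.494  0.0877 0.2288] F [0.6325 0.396  0.1424] M [ 0.0223 -0.0277 -0.0015] w 0.0403 eff6 0.001 rim L/C/R [[np.float64(246.31)], [np.float64(247.23)], [np.float64(246.56)]]
24.975 [0.4936 0.0877 0.2278] tooly 38.7 F [ 0.2229 -0.3103 -0.2791] M [0.0225 0.0158 0.0117] w 0.0402 j6 1.0029589218095805 eff6 0.0011635610644589178
bar top pred home (np.float64(237.9475196981989), np.float64(172.05819862601996)) now/orig (np.float64(237.8513425252877), np.float64(167.84182004252528))
(np.float64(328.93534622561975), np.float64(273.3313016208614)) [ 0.0971 -0.0764  0.0613]
```

View pics/d2.png

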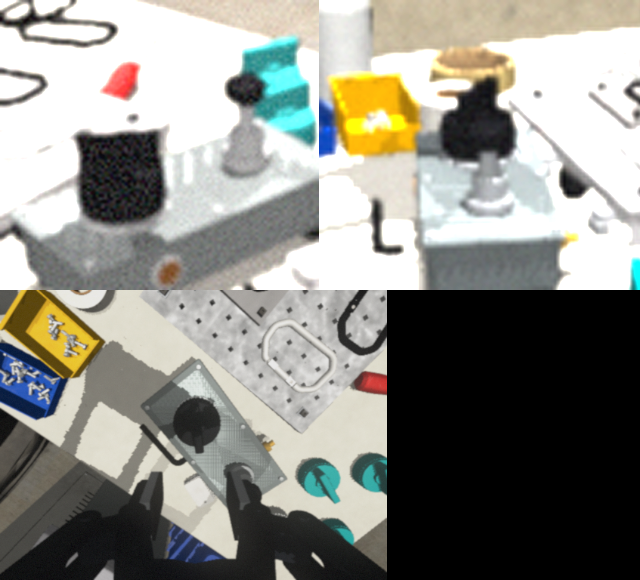

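The cap sits low and level on the neck, with the bar free (scene panel (120,180), side panel (478,120)). The scene rim matches the 12 mm total descent. Now the plunger.

Request:
{"api": "send_rows", "payload": {
  "commands": [
    [0,-0.019,0.0153,0],
    [0,-0.019,0.0153,0],
    [0,-0.019,0.0153,0],
    [0,-0.019,0.0153,0],
    [0,0,0,0],
    [0.03,0,0,0],
    [0.03,0,0,0],
    [0.025,0,0,0],
    [0.01,0,0,0],
    [0,0,0,0],
    [0,0,0,0]
  ],
  "jaw": 0.0
}}

```text
time_s: 26.55
tcp_pos: [0.4735, -0.0074, 0.1346]
orientation: [0.854, 1.569, -0.041]
contact_force: [-0.1, 0.1, 1.1]
grip_width: -0.0002
```

```bash
python3 - <<'E'
from h import *
chk();look('e1',('scene','side'))
E
```

```text
26.55 yaw 38.7 tcp [ 0.4735 -0.0074  0.1346] F [-0.1101  0.1235  1.0977] M [0.0156 0.0166 0.0216] w -0.0002 eff6 0.004 rim L/C/R [[np.float64(246.34)], [np.float64(247.28)], [np.float64(246.41)]]
26.6 [ 0.4736 -0.0075  0.1347] tooly 38.7 F [ 0.0309 -0.2186  0.7962] M [0.0121 0.045  0.0203] w -0.0001 j6 0.8071422456523116 eff6 0.002733142609940842
```

View pics/e1.png

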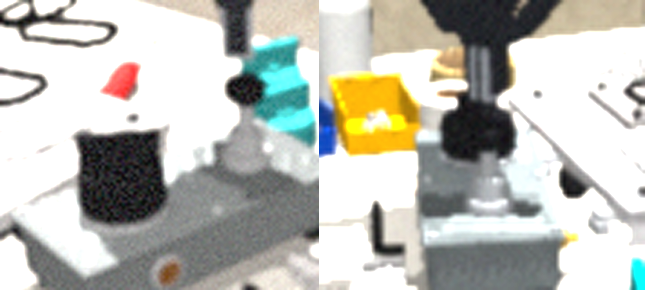

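The fingers are above the knob, off by a few mm: scene panel finger 238 against knob 245, and side panel finger 480 against stem 488. I'll shift about 4 mm and press in small steps.

Request:
{"api": "send_rows", "payload": {
  "commands": [
    [0.008,-0.0035,0.003,0],
    [0.006,0,0,0],
    [0.004,0,0,0],
    [0.004,0,0,0],
    [0.004,0,0,0],
    [0,0,0,0]
  ]
}}

```text
time_s: 27.45
tcp_pos: [0.472, -0.0124, 0.1083]
orientation: [-0.186, 1.57, -1.081]
contact_force: [-3.5, -1.0, 8.6]
grip_width: 0.0002
```

Request:
{"api": "send_rows", "payload": {
  "commands": [
    [0.003,0,0,0],
    [0.003,0,0,0],
    [0.001,0,0,0],
    [0.001,0,0,0],
    [0,0,0,0],
    [0,0,0,0]
  ]
}}

```text
time_s: 28.2
tcp_pos: [0.472, -0.0124, 0.1013]
orientation: [0.185, 1.57, -0.71]
contact_force: [-5.6, -1.7, 12.2]
grip_width: 0.0
```

Request:
{"api": "send_rows", "payload": {
  "commands": [
    [0.001,0,0,0],
    [0.0005,0,0,0],
    [0,0,0,0]
  ]
}}

```text
time_s: 28.58
tcp_pos: [0.472, -0.0125, 0.1]
orientation: [0.205, 1.569, -0.69]
contact_force: [-6.0, -0.3, 12.5]
grip_width: -0.0001
```

Request:
{"api": "send_rows", "payload": {
  "commands": [
    [0.0005,0,0,0],
    [0.0005,0,0,0],
    [0,0,0,0],
    [0,0,0,0]
  ]
}}

```text
time_s: 29.08
tcp_pos: [0.4721, -0.0125, 0.1]
orientation: [0.385, 1.569, -0.51]
contact_force: [-7.5, -2.1, 17.0]
grip_width: -0.0001
```

Request:
{"api": "send_rows", "payload": {
  "commands": [
    [0.0005,0,0,0],
    [0,0,0,0]
  ]
}}

```text
time_s: 29.32
tcp_pos: [0.4721, -0.0125, 0.0999]
orientation: [0.433, 1.569, -0.462]
contact_force: [-9.8, -0.8, 20.3]
grip_width: 0.0003
```

```bash
python3 - <<'E'
from h import *
chk();look('f1',('scene','side'))
E
```

```text
29.325 yaw 38.7 tcp [ 0.4721 -0.0125  0.0999] F [-9.8167 -0.7602 20.2689] M [-0.0761  1.6724  0.0163] w 0.0003 eff6 0.004 rim L/C/R [[np.float64(246.31)], [np.float64(247.24)], [np.float64(246.4)]]
29.375 [ 0.4721 -0.0125  0.0999] tooly 38.7 F [-9.601 -0.929 19.623] M [-0.1362  1.6636 -0.006 ] w 0.0003 j6 0.7972852013790722 eff6 0.0038036251498851925
```

View pics/f1.png

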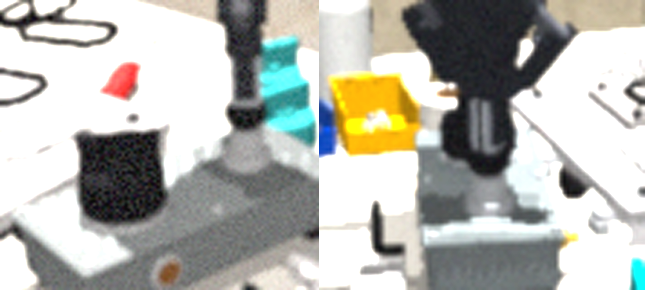

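The plunger is fully down: the knob is low in the scene panel at (245,115), and the force is 20 N with no further travel. I'll raise straight up and clear.

Request:
{"api": "send_rows", "payload": {
  "commands": [
    [-0.006,0,0,0],
    [-0.008,0,0,0],
    [-0.01,0,0,0],
    [-0.03,0,0,0],
    [-0.04,0,0,0],
    [-0.04,0,0,0],
    [0,0,0,0],
    [0,0,0,0],
    [0,0,0,0],
    [0,0,0,0]
  ]
}}

```text
time_s: 30.72
tcp_pos: [0.4717, -0.0121, 0.229]
orientation: [-2.355, 1.569, 3.033]
contact_force: [-0.1, -0.8, -0.4]
grip_width: -0.0
```

```bash
python3 - <<'E'
from h import *
chk()
A=camera("scene")["color"]
for f in (cv2.imread("pics/scene0.png"),A,cv2.imread("pics/f1_scene_full.png")):
    print("knob underside row",rim(f,247,253,196,225,70))
E
```

```text
30.725 yaw 38.7 tcp [ 0.4717 -0.0121  0.229 ] F [-0.0826 -0.7602 -0.4281] M [-0.0389  0.0034  0.0122] w -0.0 eff6 0.0 rim L/C/R [[np.float64(246.38)], [np.float64(247.32)], [np.float64(246.43)]]
knob underside row [np.float64(206.86)]
knob underside row [np.float64(206.77)]
knob underside row [np.float64(204.91), np.float64(215.33)]
```

```bash
python3 -c "
from rig import finish_job
print(finish_job())"
```

```text
the job is handed in; nothing more can be done
None
```

The job is done and handed in at about 31 s of the 67 s. The cap is screwed home, and the plunger was pressed through its full stroke and came back up.

- **Drop:** I turned the cap backward between loosely set fingers until it dropped. The cap's rim in the scene camera fell 3.4 px evenly, about 7.5 mm and level.
- **Home:** I then turned it clockwise until I felt the stop at about 0.55 N m and backed off. The rim had descended about 5.5 px in total, matching the 12 mm expected, and did not change afterwards.
- **Plunger:** I pressed it until it bottomed at 20 N with no further travel, the tool tip at z = 0.100 m. The underside of the knob moved 8.5 px, about 18 mm. After release it returned to within 0.1 px of its start row.
- **At hand-in:** the arm was clear above the pump at z = 0.229 m, and the contact forces were near zero.

**Checks that disagreed or were skipped:**
- My estimates of the knob position differed by several mm between views, so the press was slightly off-centre, with up to 10 N sideways.
- I never measured the hex key and the plates numerically. They looked undisturbed in the last pictures, and the arm never went near them.

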